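Pin the hold-down bar of the drive cradle

TASK

Secure the hard drive in the sloping service cradle: swing the hold-down bar across it until the hole in the bar's end lies over the hole in the keeper block, then push the long locking pin (the one with the flat grip) through both, fully home with its collar down on the bar, and let go. Feel for the hole rather than forcing the pin: it slides in by a light push once the holes are in line. The short round-knobbed pin stays in the stand.

Things in the scene. Friction and masses are not known exactly. Their poses are not given: they have to be found in the camera images.
- cradle: Grey steel drive cradle, 180 wide x 165 deep, fixed to the bench; origin at the centre of its underside, z up, x from its low front edge to its high back. Its deck rises along +x at 32 degrees, its top centre 72 mm above the origin. A 102 x 147 x 28 mm hard drive lies on it (fixed)
- keeper_mid (a point): Middle of the steel keeper's slot at the deck's low edge, axes as cradle, at keeper-top height. Keeper: fixed block 24 along slope, 40 across, 33 high, plain hole 11.5 square to the deck, takes the whole shank, 140 from the bar pivot's axis. Its hole sits up to 8 mm either way along y from this point: not measured, hidden under the bar; look beforehand or feel for it with the pin
- bar (a joint): Swing of the hold-down bar about its pivot at the deck's upper end, axis square to the deck. 0 = straight down the slope, over the middle of the keeper's slot; negative = free end to the cradle's +y side, positive = to -y. The holes line up somewhere from -0.058 to 0.058 rad. Light friction (about 1 N at the hole); it stays where left. Range -1.1 to 1.1
- bar_hole (a point): Centre of the plain through hole (13 mm) in the free end of the aluminium bar (174 x 28 x 6 mm), at its upper face; 140 mm from the pivot, 20 mm from the bar's end. z points out of the deck, square to it (32 degrees from vertical); x along the bar towards the pivot. The bar's underside runs 1 mm above the keeper
- bar_knob (a point): Middle of the bar's black cylindrical knob, 18 mm in diameter, 22 mm high, which stands square on the bar from 4 to 26 mm above its upper face, 100 mm from the pivot; axes as bar_hole
- bar_pivot (a point): Pivot of the bar at the upper face of the bar, on the bar's turning axis; axes as bar_hole
- pin: Locking pin: steel shank 10 mm in diameter, 36 long with a 3 mm taper to 7 at the tip; collar 20 in diameter, 4 thick; black flat grip 34 (its x) by 14 (its y), from 4 to 32 mm above the collar's underside. Origin on the axis at the collar's underside, z from tip to grip. Stands upright in one of the two 11.5 mm holes of the pin stand, collar on the stand's top
- pin_tip (a point): Tip of the locking pin, 36 mm below the collar's underside, axes as the pin
- short_pin: Pin for another job, left in the stand: same collar, shank only 20 mm long, round mushroom knob 22 mm in diameter and 26 mm high. Origin at the collar's underside, z up
- pin_stand: Dark steel block 46 x 110 x 42 mm on a foot plate, fixed to the bench, two pin holes 30 mm either side of its centre along its y; origin at the centre of its underside, z up
Things that resemble listed ones, but are neither listed nor needed, are in the scene too. What is shaped like the pin but red or turquoise is not meant.

How it is judged:
By the outcome, as a careful person would: the job done as asked, in the order asked, and still so for the second after the job is handed in, with the robot touching nothing.
It also fails if it takes over 64 s, if anything falls off the work surface, if the arm or the gripper's body presses on something with over 40 N, if the wrist force passes 120 N, or if a joint passes its speed limit or range.

ROBOT

A 6-joint arm with a two-finger parallel gripper is mounted at the origin on a cart in front of the work surface, level with it; the furniture and walls round the work are solid. World frame = base frame: x ahead of the robot, y to its left, z up, the work surface at z = 0. Lengths are in mm, angles in degrees, forces in N, time in s.
With the tool pointing down it reaches from about 325 to 925 mm from the base axis. Payload 3.1 kg.
Tool frame: the origin (TCP) lies between the finger pads; the fingertips stand 11 mm ahead of it and the grasp point (between the pads) lies 8 mm behind it; z points along the fingers, y is the line along which they close (so a half turn about z gives the same grasp; the last joint's range is limited). The gripper opens to 85 mm and grips with 20 to 120 N. Pads are 22 mm wide; open, the fingers measure 114 mm over their backs; the gripper's body (76 mm by 85 mm) begins 54 mm behind the grasp point. The pads swing forward as they close: fully open they stand 13 mm farther back than shut.
Start: joints at [-80.569, 12.427, 92.441, -0, 75.132, -6.429], TCP at [170.82, -601.215, 242.3] pointing down, gripper open.
Joint ranges: [-157.48, 157.48], [-44.54, 120.13], [17.64, 146.25], [-64.5, 244.5], [7.68, 150.69], [-147.95, 147.95]. Speed limits (degrees/s): [159.86, 159.86, 180, 180, 180, 180].

INTERFACE

Orientations are given as [roll, pitch, yaw] about the fixed x, y, z axes, in that order (R = Rz(yaw) Ry(pitch) Rx(roll)).
In Python, from workcell import manip gives the robot as it stands. The module is installed in compiled form; this text tells all that it offers. Calls block until the motion is done:
- manip.goto(position, orientation): joint-space move of the TCP to a pose.
- manip.move_straight(position, velocity=150, rot=None, force_limit=None): straight line of the TCP; rot=None keeps the orientation; velocity is the mean speed in mm/s. With force_limit (N) it stops when the force on the tool has changed by that much, and returns True; else False.
- manip.move_joints(angles): joint-space move.
- manip.ungrasp() and manip.grab(force=None): open the fingers fully, or close them until they stop; force is the grip in N (None keeps the last).
- manip.sleep(seconds).
- manip.solve_ik(position, orientation): joint angles nearest the present ones, or None.
- manip.state(): the state.
- manip.get_image(name): name is "side" or "top" or "wrist"; returns the picture (400x640x3 uint8, red, green, blue); there is no depth.
- manip.get_calibration(name): a dict with "fx", "fy", "cx", "cy" (pixels), "T" (4x4, takes a point from camera to world coordinates). Camera axes: x right, y down, z forward; pixel columns grow to the right and rows downward; lengths in mm; the calibration is good to about 2 mm. A picture is of the moment at which its call begins: read the wrist's pose just before it. get_calibration takes no time and is no camera call; for the wrist camera it gives the pose at the moment of the call.
A pose or a line that the arm cannot do raises manip.IKError and nothing moves.
- manip.job_done(): hands the job in; it is judged then, once.
The state is a dict: "time": time; "qpos": joint angles; "qd": joint speeds; "tau": joint torques, N m; "eef_pos": TCP position; "tool_rot": TCP orientation; "ft_force": force on the tool from outside, world axes, zero at the start; "ft_torque": the same for the moment, N m; "finger_gap": finger opening in mm; "grip_force": force on a finger pad.
Only numpy, scipy, OpenCV 4.12 (cv2) and the standard library are available. Lean on these libraries where they do the work, as an engineer would, in place of code of your own. Each camera call takes 0.05 s, during which the arm holds its last target. There are 200 camera calls.

## Working session

There is one attempt and no reset: what is moved stays moved. The work goes in short steps, each a Python script; the robot and the scene stay as the last script left them, time stands still between calls to the robot, and variables do not carry over. Pictures are saved under pics/ and viewed, at most 10 in all, crops included, and the job is handed in when it is done.

```bash
mkdir -p pics; cat > h.py <<'E'
import numpy as np, cv2
from workcell import manip
def save(name,fn):
    im=manip.get_image(name); cv2.imwrite('pics/'+fn,im[:,:,::-1]); return im
def ray(cal,u,v):
    T=np.array(cal['T']); d=T[:3,:3]@np.array([(u-cal['cx'])/cal['fx'],(v-cal['cy'])/cal['fy'],1.]); return T[:3,3],d
def onz(cal,u,v,z):
    o,d=ray(cal,u,v); return o+d*(z-o[2])/d[2]
def onplane(cal,u,v,p,n):
    o,d=ray(cal,u,v); return o+d*(np.dot(n,p-o)/np.dot(n,d))
def proj(cal,p):
    T=np.array(cal['T']); q=T[:3,:3].T@(np.array(p)-T[:3,3]); return np.array([cal['fx']*q[0]/q[2]+cal['cx'],cal['fy']*q[1]/q[2]+cal['cy']])
E
python3 - <<'E'
from h import *
for n in ['side','top']:
    save(n,n+'0.png'); c=manip.get_calibration(n); print(n,{k:(np.round(v,3).tolist()) for k,v in c.items()})
print(manip.state())
E
```

```text
side {'fx': 427.305, 'fy': 427.305, 'cx': 327.346, 'cy': 197.884, 'T': [[-0.893, -0.28, 0.353, 251.456], [-0.45, 0.575, -0.683, 471.434], [-0.012, -0.769, -0.64, 658.352], [0.0, 0.0, 0.0, 1.0]]}
top {'fx': 372.798, 'fy': 372.798, 'cx': 312.55, 'cy': 195.441, 'T': [[0.027, -0.998, 0.063, 494.821], [-1.0, -0.028, -0.013, -122.055], [0.015, -0.063, -0.998, 942.098], [0.0, 0.0, 0.0, 1.0]]}
{'time': 0.1, 'qpos': array([-8.05694412e+01,  1.24744135e+01,  9.25192371e+01,  7.94263740e-04,
        7.51328201e+01, -6.42924377e+00]), 'qd': array([-0.13629619, -0.07773719, -0.12677982,  0.03684349,  0.01948123,
       -0.02564996]), 'tau': array([-8.53526581e-04, -3.98076940e+01, -3.04970670e+01, -1.90403948e-04,
        4.23094985e-03, -9.81396425e-06]), 'eef_pos': array([ 170.70409715, -600.49926993,  241.07784576]), 'tool_rot': array([-1.79874411e+02, -1.49240845e-02,  1.58595816e+01]), 'ft_force': array([ 0.65275058, -0.09819171,  0.11716816]), 'ft_torque': array([-0.03997541, -0.00321929,  0.01144228]), 'grip_force': 0.0, 'finger_gap': 85.39246778071252}
```

View pics/top0.png

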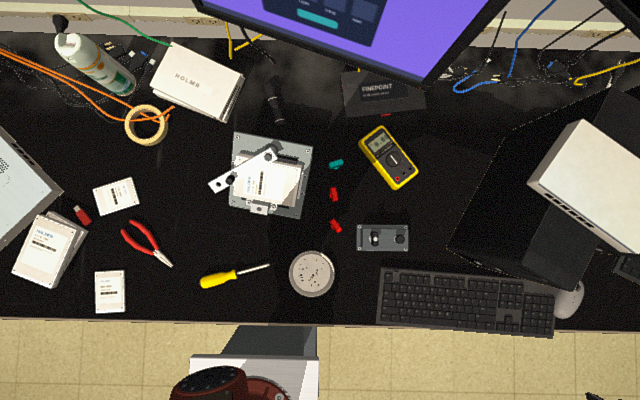

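View pics/side0.png

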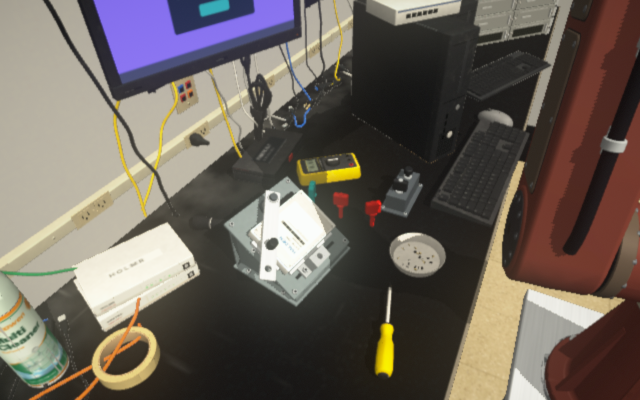

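The top view shows the cradle at about (268,175), its bar pivot near (270,150), its bar end near (215,185) and its keeper at (260,208). The stand is at (383,238), with pins at (375,238) and (401,238). The side view confirms the layout, with the bar swung to +y. Next I'll get coarse positions and close wrist views.

```bash
python3 - <<'E'
from h import *
c=manip.get_calibration('top'); np.set_printoptions(precision=1,suppress=True)
for u,v,z in [(383,238,42),(375,238,70),(401,238,70),(260,208,50),(270,150,115),(218,185,75),(234,132,30),(313,150,30),(306,219,10),(228,208,10)]: print(u,v,onz(c,u,v,z))
from scipy.spatial.transform import Rotation as R
s=manip.state(); Rt=R.from_euler('xyz',s['tool_rot'],degrees=True).as_matrix(); T=np.array(manip.get_calibration('wrist')['T'])
print(Rt.T@(T[:3,3]-s['eef_pos'])); print(Rt.T@T[:3,:3]); print(manip.get_calibration('wrist')['fx'])
cr=lambda i,x0,x1,y0,y1,k:cv2.resize(i[y0:y1,x0:x1],None,fx=k,fy=k,interpolation=cv2.INTER_CUBIC)
t=cv2.imread('pics/top0.png'); s=cv2.imread('pics/side0.png')
a=cr(t,200,420,120,260,3.6);b=cr(s,220,430,150,310,2)
b=cv2.copyMakeBorder(b[:600-a.shape[0]] if a.shape[0]+b.shape[0]>600 else b,0,0,0,max(0,a.shape[1]-b.shape[1]),cv2.BORDER_CONSTANT)
print(a.shape,b.shape)
for p,o in [((500,-170,330),[180,0,0]),((500,-170,330),[180,0,90]),((500,-170,330),[180,0,-90]),((500,-170,330),[180,0,180])]: print(o,manip.solve_ik(p,o))
E
```

```text
383 238 [ 453.9 -306.    42. ]
375 238 [ 454.7 -281.6   70. ]
401 238 [ 456.3 -342.5   70. ]
260 208 [517.8  -8.9  50. ]
270 150 [646.4 -34.8 115. ]
218 185 [567.9  87.4  75. ]
234 132 [704.2  64.5  30. ]
313 150 [ 665.1 -131.8   30. ]
306 219 [ 494.5 -119.3   10. ]
228 208 [516.6  75.8  10. ]
[  81.3    0.4 -131.8]
[[-0.  -0.9 -0.3]
 [ 1.  -0.  -0. ]
 [ 0.  -0.3  0.9]]
275.89140983806215
(504, 792, 3) (96, 792, 3)
[180, 0, 0] [-26.4  -3.   99.5  -0.   83.4  63.6]
[180, 0, 90] [-26.4  -3.   99.5   0.   83.4 -26.4]
[180, 0, -90] None
[180, 0, 180] [ -26.4   -3.    99.5    0.    83.4 -116.4]
```

```bash
cat >> h.py <<'E'
from scipy.spatial.transform import Rotation as R
np.set_printoptions(precision=1,suppress=True)
A=np.radians(32)
def deckframe(psi):  # columns: along slope up, across (+y side), normal
    ex=np.array([np.cos(psi),np.sin(psi),0]); ey=np.array([-np.sin(psi),np.cos(psi),0]); ez=np.array([0,0,1.])
    return np.c_[np.cos(A)*ex+np.sin(A)*ez, ey, -np.sin(A)*ex+np.cos(A)*ez]
def toolrot(F): # tool x = F x, tool z = -F z
    return R.from_matrix(np.c_[F[:,0],-F[:,1],-F[:,2]]).as_euler('xyz',degrees=True)
def look(fn):
    c=manip.get_calibration('wrist'); save('wrist',fn+'.png'); np.save('pics/'+fn+'.npy',c,allow_pickle=True)
def cal(fn): return np.load('pics/'+fn+'.npy',allow_pickle=True).item()
E
python3 - <<'E'
from h import *
manip.goto([130,-450,260],[180,0,15])
manip.goto([300,-300,260],[180,0,0])
manip.goto([450,-300,170],[180,0,0]); manip.sleep(.2); look('stand')
F=deckframe(np.radians(-11.5)); p=np.array([518,-9,50])+F@[30,0,80]
manip.goto([430,-150,260],[180,0,0]); manip.goto(p,toolrot(F)); manip.sleep(.2); look('crad')
s=manip.state(); print(s['time'],s['eef_pos'],p,s['qpos'],s['ft_force'])
E
```

```text
4.5167 [502.8  -6.7 135.1] [501.4  -5.6 133.7] [ -7.5 -11.4 134.5  -5.2  24.9  98.2] [ 0.  -0.5  0.4]
```

View pics/stand.png

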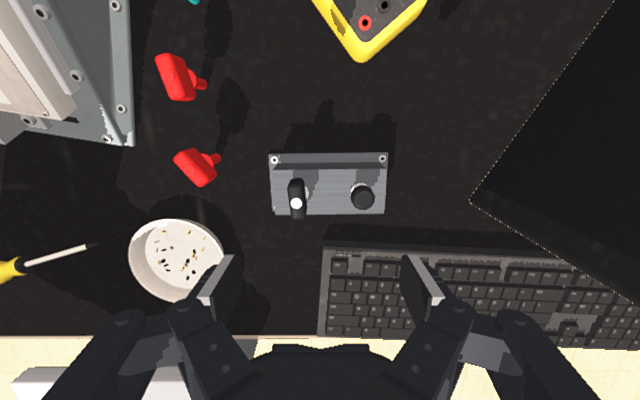

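View pics/crad.png

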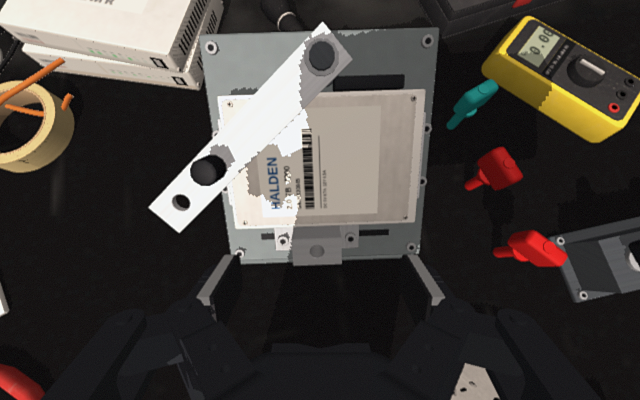

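The stand view shows the long flat-grip pin at (297,195) and the short one at (362,197). The cradle view shows the keeper hole at (317,251), the bar hole at (181,202), the knob at (208,170) and the pivot at (322,55). I'll zoom in on both.

```bash
python3 - <<'E'
from h import *
a=cv2.imread('pics/stand.png')[140:225,255:400]; b=cv2.imread('pics/crad.png')[222:270,255:400]
k=5.5
o=np.vstack([cv2.resize(x,None,fx=k,fy=k if i==0 else 2.4,interpolation=cv2.INTER_CUBIC) for i,x in enumerate([a,b])])
o=cv2.convertScaleAbs(o,alpha=1.6,beta=10); cv2.imwrite('pics/z1.png',o); print(o.shape)
cs=cal('stand'); 
for u,v,z in [(297,195,74),(362,197,72),(274,159,42),(383,158,42)]: print(onz(cs,u,v,z))
c=cal('crad'); F=deckframe(np.radians(-11.5))
# bar upper face plane through pivot; unknown height: use coarse z
g=cv2.cvtColor(cv2.imread('pics/crad.png'),cv2.COLOR_BGR2GRAY); print(g[244:262,290:346:2])
E
```

```text
(583, 798, 3)
[ 461.3 -281.2   74. ]
[ 458.7 -338.1   72. ]
[ 487.4 -257.6   42. ]
[ 488.1 -361.    42. ]
[[206 108 114 113 112 112 112 112 112 112 113 115 112 108 106 112 113 113
  112 113 113 113 112 112 114 113 110 114]
 [214 115 111 111 110 112 111 111 111 111 113 111  95  98  95 100 113 110
  111 112 109 112 113 111 112 113 110 113]
 [161 112 110 110 110 111 110 111 110 110 110  96  90  95  95  88 103 111
  111 110 112 111 112 111 112 110 111 115]
 [122 105 111 111 110 110 110 111 111 110 108  86  93  95  95  85  87 114
  112 112 112 112 112 112 113 115 113 116]
 [173 108 111 109 111 111 110 110 110 113  96  85  90  94  93  85  78 115
  114 113 115 115 114 113 115 114  92  96]
 [149 109 111 111 112 113 112 113 114 114  81  86  92  92  92  86  73 107
  114 113 113 114 115 115 114 113  82  82]
 [ 98 104 113 113 111 112 113 113 114 114  79  85  90  92  92  88  74  97
  114 113 113 112 114 113 114 113  83  83]
 [ 81 100 111 111 113 113 111 113 112 113  77  86  90  94  94  88  75  94
  114 113 113 112 113 113 111 111  84  84]
 [ 86 101 111 111 112 111 112 112 111 110  80  87  89  93 
[... 412 characters left out ...]
 83  96 113 112 113 113 114 113 113 113 113 105  93  93  91  99 109 115
  114 114 115 115 113 115 114 115  78  84]
 [ 82  89 112 112 112 114 112 112 113 112 114 115 117 107 105 114 114 113
  114 114 113 112 113 115 114 115  92  97]
 [ 78  89 113 113 112 113 112 112 113 112 112 114 121 115 111 115 112 114
  113 112 113 113 114 113 112 114  94  95]
 [ 92  99 113 113 112 113 112 112 112 112 113 113 113 114 113 113 112 113
  113 112 113 112 112 112 112 112  78  79]
 [ 93  95 114 112 114 111 113 112 112 112 112 112 112 111 111 110 111 110
  111 111 112 113 113 113 112 114  46  43]
 [ 77  86 113 112 112 112 111 111 113 111 112 113 112 113 110 111 110 111
  112 111 112 111 112 112 113 116  27  14]]
```

View pics/z1.png

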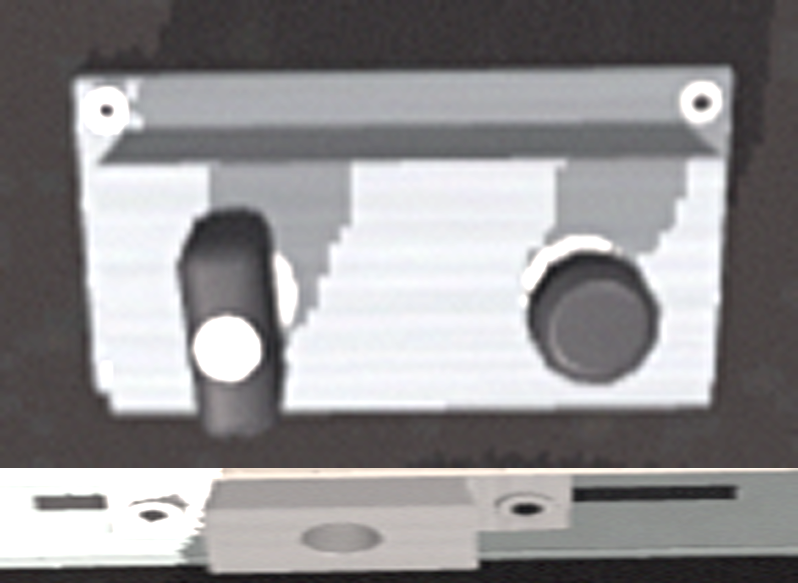

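```bash
python3 - <<'E'
from h import *
a=cv2.imread('pics/crad.png')[15:272,140:455]
o=cv2.resize(a,None,fx=2.3,fy=2.3,interpolation=cv2.INTER_CUBIC); cv2.imwrite('pics/z2.png',o); print(o.shape)
E
```

```text
(591, 724, 3)
```

View pics/z2.png

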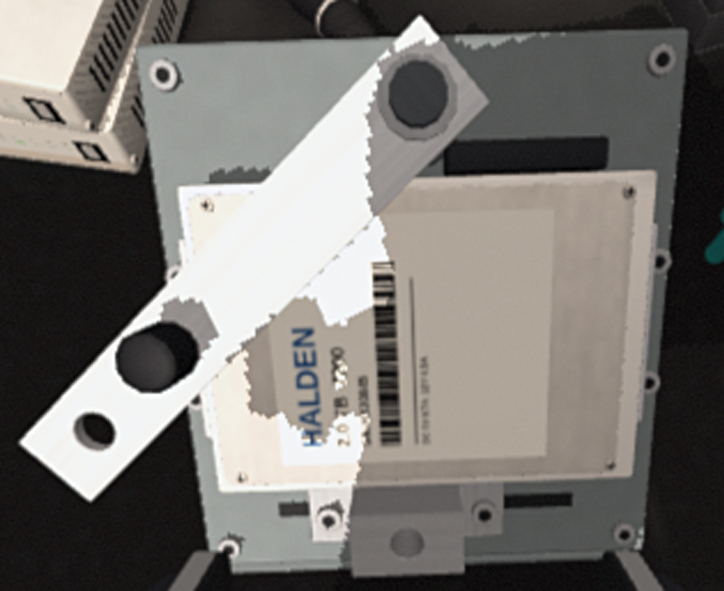

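The zoom shows the bar's upper-face corners, the pivot, the hole, the deck screws and the keeper. The keeper sits left of its slot's middle, towards +y. Next I'll fit the geometry to these points.

```bash
cat > fit.py <<'E'
from h import *
from scipy.optimize import least_squares
z2=lambda u,v:np.array([140+(u+.5)/2.3-.5,15+(v+.5)/2.3-.5])
C=[z2(421,15),z2(489,100),z2(92,501),z2(19,441)]; H=z2(95,432); K=np.array([316.8,250.4])
S=[z2(163,75),z2(662,60),z2(230,548),z2(624,534)]
c=cal('crad')
def barpt(P,F,th,r,s,n=0): # r from pivot down the bar, s to +y side
    d=np.array([-np.cos(th),-np.sin(th),0]); e=np.array([-np.sin(th),np.cos(th),0])
    return P+F@(d*r+e*s+[0,0,n])
def res(q,full=False):
    P=q[:3]; F=deckframe(q[3]); th=q[4]; k=q[5]
    r=[]
    for px,(a,b) in zip(C,[(-14,14),(-14,-14),(154,-14),(154,14)]): r.append(proj(c,barpt(P,F,th,a,b))-px)
    r.append(2*(proj(c,barpt(P,F,th,140,0))-H)); r.append(2*(proj(c,barpt(P,F,k,140,0,-7))-K))
    L=[(onplane(c,*s,P-40*F[:,2],F[:,2])-P)@F for s in S]
    r.append([L[0][0]-L[1][0],L[2][0]-L[3][0]]); r.append([(L[0][1]+L[1][1])/2,(L[2][1]+L[3][1])/2])
    return (np.concatenate(r),L) if full else np.concatenate(r)
E
python3 - <<'E'
from fit import *
q=least_squares(res,[646,-35,115,-.2,-.7,0]).x
np.save('q.npy',q); r,L=res(q,True); np.set_printoptions(precision=3,suppress=True)
print(q); print(r.reshape(-1,2)); print(np.array(L))
F=deckframe(q[3]); k=barpt(q[:3],F,q[5],140,0,-7); print('keeper',k,'knob',barpt(q[:3],F,q[4],100,0,15))
# check z: cradle centre vs deck plane height 72
cs=cal('stand'); u=lambda x,y:(255+(x+.5)/5.5-.5,140+(y+.5)/5.5-.5)
print(onz(cs,*u(228,348),74),onz(cs,*u(605,330),72))
t=manip.get_calibration('top'); print('top px pivot',proj(t,q[:3]),'hole',proj(t,barpt(q[:3],F,q[4],140,0)),'keep',proj(t,k))
E
```

```text
[628.317 -32.987 144.536  -0.163  -0.851  -0.055]
[[-1.202 -1.153]
 [-0.19  -0.215]
 [ 3.435 -3.923]
 [ 4.015 -3.574]
 [-2.497  1.943]
 [-0.023  2.849]
 [ 0.631  0.992]
 [-0.616 -0.287]]
[[  15.493   80.162  -40.   ]
 [  14.863  -81.393  -40.   ]
 [-155.584   80.166  -40.   ]
 [-156.576  -80.739  -40.   ]]
keeper [516.241  -6.797  64.523] knob [577.519  51.583 122.342]
[ 454.084 -280.16    74.   ] [ 456.299 -340.488   72.   ]
top px pivot [267.521 155.735] hole [217.491 184.109] keep [258.315 208.452]
```

```bash
sed -i 's/154/160/g' fit.py; python3 - <<'E'
from fit import *
q=least_squares(res,[646,-35,115,-.2,-.7,0]).x
np.save('q.npy',q); r,L=res(q,True); np.set_printoptions(precision=3,suppress=True)
print(q); print(r.reshape(-1,2)); print(np.array(L))
F=deckframe(q[3]); k=barpt(q[:3],F,q[5],140,0,-7); kn=barpt(q[:3],F,q[4],100,0,15); print('keeper',k,'knob',kn)
t=manip.get_calibration('top'); print('top px pivot',proj(t,q[:3]),'hole',proj(t,barpt(q[:3],F,q[4],140,0)),'keep',proj(t,k))
print('knob wrist px',proj(c,barpt(q[:3],F,q[4],100,0,26)),'seen',z2(148,362))
for h in (60,15):
  for th in (q[4],q[5]): 
    for fl in (0,1):
      G=F@R.from_euler('z',th+fl*np.pi).as_matrix(); print(h,th,fl,manip.solve_ik(barpt(q[:3],F,th,100,0,h),toolrot(G)))
E
```

```text
[629.159 -33.553 143.168  -0.166  -0.851  -0.055]
[[-0.494 -0.434]
 [ 0.14   0.214]
 [-0.353 -0.313]
 [ 0.63   0.442]
 [ 0.197 -0.547]
 [-0.008  0.68 ]
 [ 0.18   0.305]
 [-0.048 -0.271]]
[[  15.546   81.3    -40.   ]
 [  15.366  -81.397  -40.   ]
 [-156.868   80.751  -40.   ]
 [-157.173  -81.293  -40.   ]]
keeper [517.176  -6.974  63.154] knob [578.634  51.173 120.949]
top px pivot [267.864 155.463] hole [217.834 183.639] keep [258.48  208.073]
knob wrist px [202.676 172.993] seen [204.065 172.109]
60 -0.8508351226685112 0 None
60 -0.8508351226685112 1 [  1.55   -5.485 126.349 -12.461  28.184 -20.793]
60 -0.054711396856151236 0 [ -8.467 -10.396 132.891  -1.317  25.515  95.232]
60 -0.054711396856151236 1 [ -8.467 -10.396 132.891  -1.317  25.515 -84.768]
15 -0.8508351226685112 0 None
15 -0.8508351226685112 1 [  0.934   1.592 124.601 -14.342  22.881 -19.087]
15 -0.054711396856151236 0 [ -8.534  -2.225 130.934  -1.609  19.302  95.504]
15 -0.054711396856151236 1 [ -8.534  -2.225 130.934  -1.609  19.302 -84.496]
```

```bash
cat > swing.py <<'E'
from fit import *
q=np.load('q.npy'); P=q[:3]; F=deckframe(q[3]); k=q[5]
G=F@R.from_euler('z',k).as_matrix(); rot=toolrot(G)
def bp(th,r,n): return barpt(P,F,th,r,0,n)
def eefbar(): return (np.array(manip.state()['eef_pos'])-P)@F
E
python3 - <<'E'
from swing import *
print([manip.solve_ik(bp(q[4],100,n),rot) for n in (70,15)])
manip.goto(bp(q[4],100,70),rot); manip.sleep(.3); print('cmd err',manip.state()['eef_pos']-bp(q[4],100,70))
print(manip.move_straight(bp(q[4],100,16),60,force_limit=10))
manip.grab(20); s=manip.state(); print(s['finger_gap'],s['grip_force'],s['ft_force'],eefbar())
for th in np.linspace(q[4],k,6)[1:]: manip.move_straight(bp(th,100,16),50)
manip.sleep(.3); s=manip.state(); e=eefbar(); print(s['ft_force'],e,np.arctan2(-e[1],-e[0]),k)
manip.ungrasp(); manip.move_straight(bp(k,100,70),100)
p=np.array([518,-9,50])+deckframe(np.radians(-11.5))@[30,0,80]
manip.goto(p,toolrot(deckframe(np.radians(-11.5)))); manip.sleep(.2); look('crad2'); print(manip.state()['time'])
a=cv2.imread('pics/crad2.png')[15:272,140:455]; cv2.imwrite('pics/z3.png',cv2.resize(a,None,fx=2.3,fy=2.3,interpolation=cv2.INTER_CUBIC))
c2=cal('crad2'); print('want px',proj(c2,bp(k,140,0)), proj(c2,bp(k,100,26)))
E
```

```text
[array([  1.7,  -7. , 126.7, -12.1,  29.4, 113.3]), array([  0.9,   1.6, 124.6, -14.3,  22.9, 115.3])]
cmd err [-1.1 -0.8 -1.1]
False
17.219806759582962 21.765485107898712 [-2.8  1.8  2.2] [-66.   75.3  16.1]
[-3.8  0.4 -0.9] [-101.     5.5   15.8] -0.05460604711603477 -0.054711396856151236
11.4167
want px [318.1 253.2] [319.8 218. ]
```

View pics/z3.png

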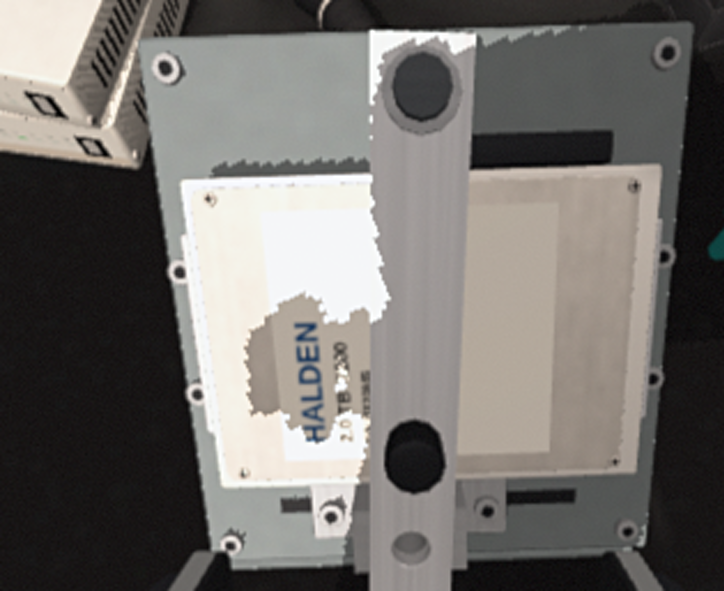

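The bar hole rim is at (318.4,253.0) against the wanted (318.1,253.2), so the bar is aligned. Next is the pin, gripped by its narrow ends so the fingers stay clear of the short pin.

```bash
python3 - <<'E'
from swing import *
o=[180,0,90]; x,y=454.1,-280.2
manip.goto([430,-150,260],o); manip.goto([x,y,130],o); manip.sleep(.3); e=manip.state()['eef_pos']-[x,y,130]; print(e); look('pick0')
d=np.array([e[0],e[1],0])
print(manip.move_straight(np.array([x,y,61])-d,60,force_limit=8)); manip.sleep(.2); print(manip.state()['eef_pos'],manip.state()['ft_force'])
manip.grab(20); manip.sleep(.1); s=manip.state(); print(s['finger_gap'],s['ft_force'],s['eef_pos']); manip.grab(60)
print(manip.move_straight([*s['eef_pos'][:2],140],60)); manip.sleep(.2); s=manip.state(); print(s['finger_gap'],s['grip_force'],s['ft_force'],s['time']); look('pick1')
a=cv2.imread('pics/pick0.png'); b=cv2.imread('pics/pick1.png')
cv2.imwrite('pics/z4.png',np.hstack([cv2.resize(i[100:400,150:490],(400,353)) for i in (a,b)]))
E
```

```text
[0.8 0.3 1.5]
False
[ 453.5 -280.7   61.4] [0.5 0.5 0.1]
34.16401546767078 [-0.5 -0.1  1.3] [ 453.3 -280.5   61.1]
False
32.89617315829103 59.77832472883165 [ 0.4 -0.5 -1.1] 18.4333
```

View pics/z4.png

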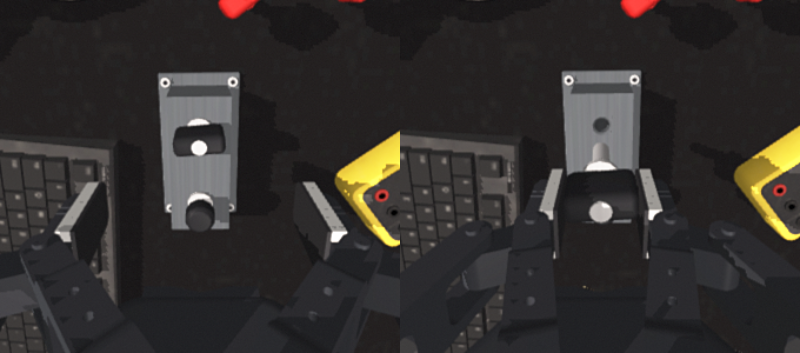

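The left half shows the grip between the open fingers. The right half shows the pin held cleanly, its shank hanging straight and the stand hole empty. Now the first careful descent at the bar.

```bash
cat > ins.py <<'E'
from swing import *
H=bp(k,140,0); COL=19.1
def setdx(v): global DX; DX=v
DX=0.
def pin():  # collar-underside point in bar frame at hole (x to pivot, y, n)
    s=manip.state(); Rt=R.from_euler('xyz',s['tool_rot'],degrees=True).as_matrix()
    return G.T@(s['eef_pos']+Rt@[DX,0,COL]-H)
def tcp(x,y,n): return H+G@np.array([x-DX,y,n+COL])  # TCP for collar point
def place(x,y,n,v=60):  # settle with servo error taken out
    t=np.array([x,y,n],float); manip.move_straight(tcp(*t),v); manip.sleep(.2); e=pin()-t
    t2=t-e; manip.move_straight(tcp(*t2),v); manip.sleep(.15); return t2[:2]
E
python3 - <<'E'
from ins import *
# pin axis in tool x from the white dot, 12.9 behind TCP
c1=cal('pick1'); T=np.array(c1['T']); p=onz(c1,320,279,140+12.9-1); print('dot',p,'tcp',[453.3,-280.5])
manip.goto([430,-150,260],[180,0,90]); manip.goto(tcp(0,0,60),rot); 
b=place(0,0,46); print('pin',pin(),'tool_rot',manip.state()['tool_rot'],rot)
f0=np.array(manip.state()['ft_force'])
hit=manip.move_straight(tcp(*b,1),20,force_limit=5); s=manip.state(); print(hit,pin(),G.T@(s['ft_force']-f0),s['time'],s['finger_gap'])
look('ins')
E
```

```text
dot [ 453.3 -280.1  151.9] tcp [453.3, -280.5]
pin [-0.2  0.  45.8] tool_rot [-178.   -32.   -13.2] [-178.   -31.9  -13.2]
False [-0.5 -0.   1. ] [-1.4 -0.7 -0.2] 24.4833 32.74469865207231
```

```bash
python3 - <<'E'
from ins import *
f0=np.array(manip.state()['ft_force']); p=pin()
hit=manip.move_straight(tcp(0.2,0,-4),10,force_limit=6); manip.sleep(.2); s=manip.state(); print(hit,pin(),G.T@(s['ft_force']-f0),s['time'])
E
```

```text
True [-0.6  0.   0.3] [ 3.4 -0.1  7.2] 24.9917
```

```bash
python3 - <<'E'
from ins import *
manip.ungrasp(); manip.sleep(.2)
e=np.array(manip.state()['eef_pos']); manip.move_straight(e+G@[0,0,80.],100); manip.sleep(.2); look('fin'); save('side','side1.png'); print(manip.state()['time'],manip.state()['ft_force'])
a=cv2.imread('pics/fin.png')[100:340,180:460]; b=cv2.imread('pics/side1.png')[170:310,220:360]
cv2.imwrite('pics/z5.png',np.hstack([cv2.resize(a,(467,400),interpolation=2),cv2.resize(b,(333,400),interpolation=2)]))
E
```

```text
27.0083 [ 0.1  1.2 -0. ]
```

View pics/z5.png

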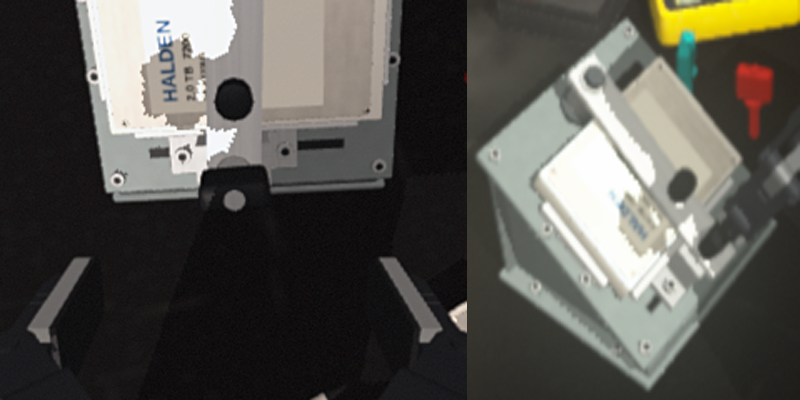

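The pin stands on the bar end with its collar against it, and the fingers are clear. I'll check the height numerically and hand in.

```bash
python3 - <<'E'
from ins import *
c=cal('fin'); a=proj(c,H+G@[0,0,32]); b=proj(c,H+G@[0,0,36]); print(a,b,'seen 320.3 220.6')
if np.linalg.norm(a-[320.3,220.6])<4: print(manip.job_done())
E
```

```text
[319.7 214.4] [319.7 216.4] seen 320.3 220.6
```

```bash
python3 - <<'E'
from ins import *
p=pin()
for f in ('pick1','ins','fin'):
    im=cv2.imread(f'pics/{f}.png'); g=cv2.cvtColor(im,cv2.COLOR_BGR2GRAY); c=cal(f)
    m=cv2.inRange(g,110,255); n,l,st,ce=cv2.connectedComponentsWithStats(m[200:320,295:345])
    print(f,[(ce[i]+[295,200]).round(1).tolist()+st[i].tolist() for i in range(1,n) if 40<st[i][4]<700])
c=cal('ins'); print('pred ins n=1',proj(c,H+G@[-.5,0,33]))
manip.sleep(.1); look('fin2'); cf=cal('fin2'); print('settled?',proj(cf,H+G@[0,0,32]),manip.state()['ft_force'])
a=cv2.imread('pics/ins.png')[160:360,230:410];b=cv2.imread('pics/fin2.png')[160:300,257:383]
cv2.imwrite('pics/z6.png',np.hstack([cv2.resize(x,(400,444),interpolation=2) for x in (a,b)]))
E
```

```text
pick1 [[320.4, 279.8, 16, 71, 20, 18, 276]]
ins [[319.6, 241.0, 13, 37, 24, 8, 119], [320.4, 279.7, 17, 72, 18, 16, 231]]
fin [[298.1, 206.4, 0, 0, 15, 18, 99], [320.1, 219.8, 20, 15, 11, 11, 91]]
pred ins n=1 [320.1 281.6]
settled? [319.7 214.8] [ 0.3  0.5 -0.2]
```

View pics/z6.png

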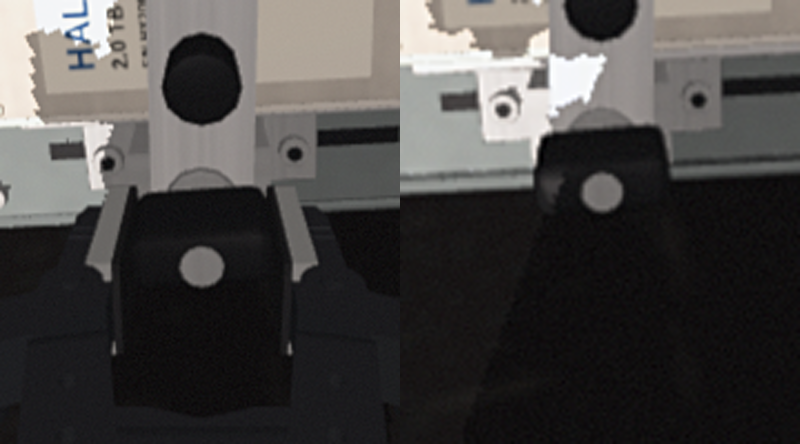

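```bash
python3 - <<'E'
from ins import *
ci,cf=cal('ins'),cal('fin2')
print('ins collar edge pred',proj(ci,H+G@[9.5,0,5]),'seen 320.5 235.7')
for n in (0,4,8,12): print(n,'fin collar',proj(cf,H+G@[10,0,4+n]),'dot',proj(cf,H+G@[0,0,32+n]))
print('seen collar 319.7 194.1 dot 320.1 219.8')
print('knob top pred ins',proj(ci,bp(k,100,26)),'seen',230+201/2.22,'fin',proj(cf,bp(k,100,26)))
g=cv2.cvtColor(cv2.imread('pics/fin2.png'),cv2.COLOR_BGR2GRAY); print(g[186:204,314:328:2])
print(cv2.cvtColor(cv2.imread('pics/ins.png'),cv2.COLOR_BGR2GRAY)[228:248,314:328:2])
for x in (0,-2,-4): print(x,'dot',proj(cf,H+G@[x,0,32]),'collar',proj(cf,H+G@[10+x,0,4]))
E
```

```text
ins collar edge pred [320.1 238.8] seen 320.5 235.7
0 fin collar [319.8 191.8] dot [319.7 214.8]
4 fin collar [319.8 193.2] dot [319.7 216.8]
8 fin collar [319.8 194.6] dot [319.7 218.8]
12 fin collar [319.8 196.1] dot [319.7 220.9]
seen collar 319.7 194.1 dot 320.1 219.8
knob top pred ins [320.  200.5] seen 320.5405405405405 fin [319.7 161.6]
[[246 250 156 141 146 144 146]
 [246 251 152 142 146 144 145]
 [247 248 144 142 145 144 146]
 [248 248 140 141 146 144 146]
 [221 249 141 141 145 143 145]
 [180 205 144 143 146 145 147]
 [154 149 147 143 148 144 144]
 [139 139 143 133 147 144 147]
 [143 125 117 112 120 124 146]
 [123 105 115 115 115 109 127]
 [110 113 114 116 115 111 109]
 [108 117 112 113 114 113 111]
 [113 116 114 115 115 114 114]
 [114 117 118 114 103  89  88]
 [ 86  80  73  71  57  45  44]
 [ 39  33  20  20  17  13  16]
 [ 17  15  15  16  16  16  16]
 [ 13  15  16  18  16  15  22]]
[[142 144 143 141 144 142 142]
 [142 146 144 140 144 142 140]
 [140 144 143 139 143 142 141]
 [141 143 144 140 143 142 143]
 [140 144 144 138 145 143 141]
 [142 145 146 141 145 143 141]
 [142 145 144 142 145 145 143]
 [141 143 122 113 119 134 143]
 [121 111  98  95  97 106 111]
 [ 95  94 107 114 104  95  94]
 [ 98 114 118 121 116 115 109]
 [116 120 117 115 118 119 117]
 [118 115 113 114 113 115 115]
 [116 115 114 115 112 116 114]
 [114 115 114 116 115 116 117]
 [117 117 115 118 115 118 119]
 [119 103 100  90  88  80  79]
 [ 74  58  55  40  43  29  25]
 [ 22  18  18  16  13  13  13]
 [ 10  14  14  15  14  18  13]]
0 dot [319.7 214.8] collar [319.8 191.8]
-2 dot [319.7 217.3] collar [319.8 194.1]
-4 dot [319.7 219.7] collar [319.8 196.3]
```

The collar edge and the dot both sit slightly downslope of prediction. That could be lean within the hole's clearance or a lifted pin. I'll check by touching the grip's top lightly with closed fingers.

```bash
python3 - <<'E'
from ins import *
manip.grab(20)
def n(): return G.T@(manip.state()['eef_pos']-H)
manip.move_straight(H+G@[-2,0,70.],100); manip.sleep(.2); print(n(),manip.state()['finger_gap'])
for i in range(2):
    hit=manip.move_straight(H+G@[-2,0,36.],15,force_limit=6); print(hit,n(),manip.state()['ft_force']); manip.sleep(.3); print(n())
    manip.move_straight(H+G@[-2,0,60.],80)
manip.move_straight(H+G@[0,0,101.],100); manip.sleep(.2); look('fin3'); cf=cal('fin3')
g=cv2.cvtColor(cv2.imread('pics/fin3.png'),cv2.COLOR_BGR2GRAY)
m=cv2.inRange(g,100,255); k2,l,st,ce=cv2.connectedComponentsWithStats(m[190:240,295:345])
print([(ce[i]+[295,190]).round(1).tolist()+st[i].tolist() for i in range(1,k2) if st[i][4]>30]); print(proj(cf,H+G@[0,0,32]),manip.state()['time'])
E
```

```text
[-1.6  0.1 70.4] -0.2426230733123768
True [-0.6  0.1 43.4] [-2.1  0.6  4.5]
[-1.   0.1 43.5]
True [-0.7  0.1 43.4] [-2.4 -0.2  5. ]
[-1.1  0.1 43.5]
[[316.9, 198.3, 0, 0, 50, 31, 776], [320.5, 223.2, 20, 28, 12, 11, 100]]
[320.  218.3] 33.3583
```

```bash
python3 -c "
from h import *
print(manip.job_done())"
```

```text
the job is handed in; nothing more can be done
None
```

The bar is across the drive with its hole over the keeper's, and the long pin is fully home and released; a light touch on its grip put the collar within 0.5 mm of flat on the bar, the short pin is still in the stand, and I handed the job in at about 33 s.

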